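# Set the spice grinder to seven and put the spoons away

### The job

Turn the knurled sleeve on top of the grinder clockwise until its orange pointer clicks in at the mark with seven dots, and leave it there. Put the wooden spoon in the wooden tray and the steel spoon in the steel tray, without disturbing the two mills and the oil bottle.

Things in the scene. Friction and masses are not known exactly. Their poses are not given: they have to be found in the camera images.
- grinder: spice grinder, fixed: white drum 132 mm wide (foot 148), 130 high, flat black deck; origin: centre of underside, z up, x to its black drawer with brass knob. Eight groups of 1 to 8 white dots (2 columns above four) on the deck, 39 to 59 mm from the axis, growing clockwise from above: group n lies at angle 1.75 - 0.5*(n - 1) rad, counter-clockwise positive, from its x axis; blank between 8 and 1.
- sleeve (a joint): the sleeve's angle in rad: 0 at one dot, growing clockwise seen from above, n dots at 0.5*(n - 1), so seven dots is 3.0; end stops at -0.08 and 3.58. A sprung pin clicks it into each mark: up to about 0.4 N m to leave one; let go less than 0.2 rad from a mark it snaps to it. It starts at one, two or three dots: too far for one grasp.
- sleeve_grip (a point): point on the sleeve's vertical axis at the height to grip, 160 mm above the worktop, 30 mm above the deck. The sleeve is a knurled steel cylinder 54 mm across, top 45.5 mm above the deck, over a skirt 66 mm across and 6.5 mm high. The point turns with it: x to the pointer, an orange bar 6 mm wide from mid top face to its rim, down the side and over the skirt.
- wood_spoon: brown wooden spoon, 170 mm long, lying along its own x axis; origin: midway along it, on the underside. Round handle 20 mm thick over the -x half (x -85 to 0 mm), then a 6 mm neck, and a bowl 52 mm across and 14 mm deep at the +x end (centre x = +59 mm). Lies bowl up. 60 g.
- wood_spoon_grip (a point): on the axis of the round handle, 51 mm from its free end and 34 mm from the spoon's middle, 10 mm above the worktop as it lies: a good place to grip, close to the balance point; x along the spoon to the bowl.
- wood_spoon_tip (a point): inside the bowl, 26 mm from the spoon's bowl end, 3 mm above the underside.
- steel_spoon: bright steel spoon, 170 mm long, lying along its own x axis; origin: midway along it, on the underside. Round handle 20 mm thick over the -x half (x -85 to 0 mm), then a 6 mm neck, and a bowl 52 mm across and 14 mm deep at the +x end (centre x = +59 mm). Lies bowl up. 100 g.
- steel_spoon_grip (a point): on the axis of the round handle, 51 mm from its free end and 34 mm from the spoon's middle, 10 mm above the worktop as it lies: a good place to grip, close to the balance point; x along the spoon to the bowl.
- steel_spoon_tip (a point): inside the bowl, 26 mm from the spoon's bowl end, 3 mm above the underside.
- wood_tray: open brown wooden tray, fixed to the worktop, 220 x 120 x 40 mm outside (long side along its x), walls and floor 5 mm; origin: centre of the underside, z up.
- steel_tray: open steel tray, fixed to the worktop, 220 x 120 x 40 mm outside (long side along its x), walls and floor 5 mm; origin: centre of the underside, z up.
- salt_mill: white salt mill, 58 mm across, 150 mm high, loose; origin: centre of its foot. Leave alone.
- pepper_mill: black pepper mill, 58 mm across, 150 mm high, loose; origin: centre of its foot. Leave alone.
- oil_bottle: amber oil bottle, 60 mm across, 170 mm high, loose; origin: centre of its foot. Leave alone.

How it is judged (in metres and radians):
At the end, for the whole second after the job is handed in: Sleeve at rest, clicked in at seven dots (3.0 rad, within 0.12); each spoon lies at rest in its own tray (wood in wood, steel in steel), grip and tip points inside the outline and less than 30 mm above the tray's underside (not propped on a wall); the gripper touches nothing (value of joint sleeve between 2.88 and 3.12 rad and velocity of joint sleeve between -0.05 and 0.05 rad/s and x of wood_spoon_grip in the frame of wood_tray between -0.105 and 0.105 m and y of wood_spoon_grip in the frame of wood_tray between -0.055 and 0.055 m and z of wood_spoon_grip in the frame of wood_tray between 0 and 0.03 m and x of wood_spoon_tip in the frame of wood_tray between -0.105 and 0.105 m and y of wood_spoon_tip in the frame of wood_tray between -0.055 and 0.055 m and z of wood_spoon_tip in the frame of wood_tray between 0 and 0.03 m and linear speed of each of wood_spoon, steel_spoon below 0.02 m/s and x of steel_spoon_grip in the frame of steel_tray between -0.105 and 0.105 m and y of steel_spoon_grip in the frame of steel_tray between -0.055 and 0.055 m and z of steel_spoon_grip in the frame of steel_tray between 0 and 0.03 m and x of steel_spoon_tip in the frame of steel_tray between -0.105 and 0.105 m and y of steel_spoon_tip in the frame of steel_tray between -0.055 and 0.055 m and z of steel_spoon_tip in the frame of steel_tray between 0 and 0.03 m and contact force between the fingers and anything else below 0.5 N).
It fails at once if the salt mill is moved more than 25 mm or tipped over (distance of salt_mill from where it was at the start of the episode above 0.025 m or angle between salt_mill's own z axis and vertical above 0.35 rad).
It fails at once if the pepper mill is moved more than 25 mm or tipped over (distance of pepper_mill from where it was at the start of the episode above 0.025 m or angle between pepper_mill's own z axis and vertical above 0.35 rad).
It fails at once if the oil bottle is moved more than 25 mm or tipped over (distance of oil_bottle from where it was at the start of the episode above 0.025 m or angle between oil_bottle's own z axis and vertical above 0.35 rad).
It also fails if it takes over 72 s, if anything falls off the work surface, if the arm or the gripper's body presses on something with over 40 N, if the wrist force passes 120 N, or if a joint passes its speed limit or range.

### The arm

A 6-joint arm with a two-finger parallel gripper is mounted at the origin on the work surface. World frame = base frame: x ahead of the robot, y to its left, z up, the work surface at z = 0. Lengths are in mm, angles in rad, forces in N, time in s.
With the tool pointing down it reaches from about 325 to 775 mm from the base axis. Payload 9.3 kg.
Tool frame: the origin (TCP) lies on the front face of the gripper's body, between the roots of the fingers; the fingertips stand 73 mm ahead of it and the grasp point (between the pads) lies 54 mm ahead of it (bot.tips_ahead is the distance from the TCP to the fingertips, in mm); z points along the fingers, y is the line along which they close (so a half turn about z gives the same grasp; the last joint's range is limited). The gripper opens to 85 mm and grips with 20 to 120 N. Pads are 22 mm wide; open, the fingers measure 114 mm over their backs; the gripper's body (76 mm by 85 mm) begins 54 mm behind the grasp point. The pads swing forward as they close: fully open they stand 13 mm farther back than shut.
Start: joints at [0.957, 0.259, 0.021, 1.334, 0, 1.418], TCP at [244.566, 492.63, 303.879] pointing down, gripper open.
Joint ranges: [-3.04, 3.04], [-0.91, 1.82], [-1.04, 1.36], [-1.92, 1.95], [-1.52, 1.45], [-3.14, 3.14]. Speed limits (rad/s): [2.22, 2.22, 2.79, 3.14, 3.14, 3.14].

### API

Orientations are given as a unit quaternion [w, x, y, z].
In Python, from plant import bot, vision, workorder gives the robot as it stands.
- The arm moves only by the shell command python3 -m pendant 'ROWS' [OPENING] [FORCE]. ROWS is a JSON object of lists of equal length, an entry for each row: "travel": the shift along the tool's x, y, z in mm, a list of three; "rotation": the turn, a rotation vector about the tool's x, y, z in degrees, a list of three. In form: {"travel": [[dx, dy, dz], ...], "rotation": [[wx, wy, wz], ...]}. A call has 1 to 12 rows; each row is the pose to reach, as a shift and turn from the pose commanded when the call began, along the tool's axes at that moment; what a row does not reach only later rows make up. A row lasts 1/10 s, in which the tool goes at most 50 mm and 8.59 degrees, less where a joint would pass 70% of its speed; a pose out of reach is approached as far as the arm can. A call with a gripper value outside its range is refused whole. OPENING is the finger opening in mm, from 0 to 85.4, set as the call begins (- or left out, the last holds). The fingers move at their own pace and stop on an object; FORCE is the grip in N (left out, the last holds). Time passes only in rows, so rows that repeat a pose let the fingers close. It gives the time, the measured TCP pose, the force, the opening and the grip force at its end, in the units of the state.
- bot.sense(): the state, without advancing time (a new reading comes with each control period).
- vision.camera(name): name is "scene" or "top"; returns the picture (480x640x3 uint8, blue, green, red); there is no depth.
- vision.calibration(name): a dict with "fx", "fy", "cx", "cy" (pixels), "view" (4x4, takes a point from world to camera coordinates). Camera axes: x right, y down, z forward; pixel columns grow to the right and rows downward; lengths in mm; the calibration is good to about 2 mm. A picture is of the moment at which its call begins. calibration takes no time and is no camera call.
- workorder.job_done(): hands the job in; it is judged then, once.
The state is a dict: "t": time; "qpos": joint angles; "joint_velocities": joint speeds; "joint_torque": joint torques, N m; "eef_pos": TCP position; "tcp_rot": TCP orientation; "wrist_force": force on the tool from outside, world axes, zero at the start; "torque": the same for the moment, N m; "finger_gap": finger opening in mm; "grip_force": force on a finger pad.
Only numpy, scipy, OpenCV 4.12 (cv2) and the standard library are available. Lean on these libraries where they do the work, as an engineer would, in place of code of your own. Each camera call takes 0.05 s, during which the arm holds its last target. There are 200 camera calls.

## Working session

There is one attempt and no reset: what is moved stays moved. The work goes in short steps, Python scripts to look and compute and a shell command to move; the robot and the scene stay as the last step left them, time stands still between calls to the robot, and variables do not carry over. Pictures are saved under pics/ and viewed, at most 10 in all, crops included, and the job is handed in when it is done.

```bash
mkdir -p pics; ls; python3 - <<'E'
from plant import bot, vision
import cv2, numpy as np
for n in("scene","top"):
    cv2.imwrite(f"pics/{n}0.png",vision.camera(n)); c=vision.calibration(n); print(n,{k:np.round(v,3).tolist() for k,v in c.items()})
print({k:np.round(v,3).tolist() for k,v in bot.sense().items()})
E
```

```text
pics
scene {'fx': 544.679, 'fy': 544.679, 'cx': 313.884, 'cy': 238.328, 'view': [[0.106, 0.994, 0.013, -58.318], [0.728, -0.068, -0.683, -331.982], [-0.678, 0.082, -0.731, 1722.735], [0.0, 0.0, 0.0, 1.0]]}
top {'fx': 492.485, 'fy': 492.485, 'cx': 314.264, 'cy': 245.053, 'view': [[0.025, -0.999, 0.022, -29.022], [-0.997, -0.027, -0.068, 596.012], [0.069, -0.02, -0.997, 1025.389], [0.0, 0.0, 0.0, 1.0]]}
{'t': 0.1, 'qpos': [0.957, 0.259, 0.021, 1.334, -0.0, 1.418], 'joint_velocities': [-0.001, -0.001, 0.002, 0.001, -0.002, 0.003], 'joint_torque': [0.005, -55.669, 34.507, 0.012, -0.0, 0.0], 'eef_pos': [244.475, 492.48, 303.302], 'tcp_rot': [-0.0, 0.228, 0.974, -0.001], 'wrist_force': [-0.845, 0.135, -0.637], 'torque': [-0.033, 0.049, 0.013], 'grip_force': 0.0, 'finger_gap': 85.533}
```

View pics/scene0.png

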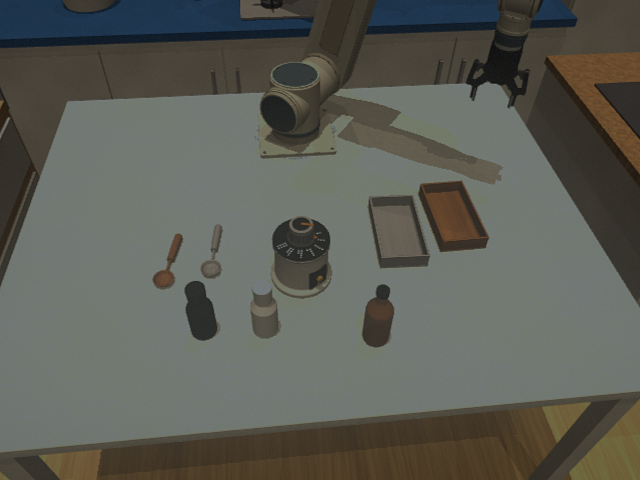

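View pics/top0.png

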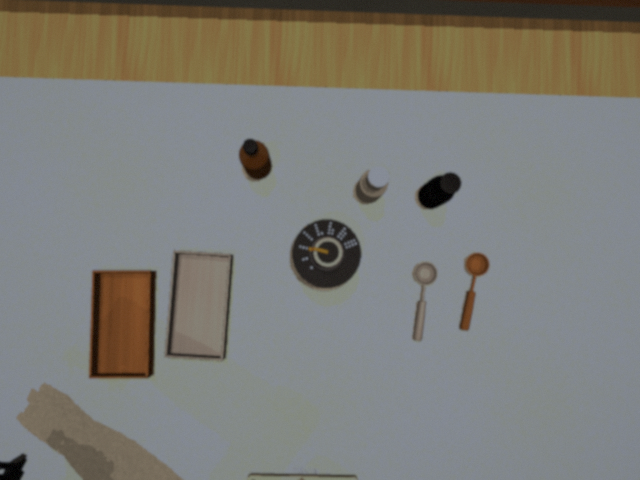

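The scene view shows the spoons at (170,260) wood and (213,250) steel, the grinder at (301,255), and the trays at (398,230) steel and (453,215) wood. In the top view the pointer sits at about two dots, pointing to (310,249). I'll enlarge these areas.

```bash
python3 - <<'E'
import cv2, numpy as np
t=cv2.imread("pics/top0.png"); s=cv2.imread("pics/scene0.png")
def c(i,x,y,w,h,W,H): return cv2.convertScaleAbs(cv2.resize(i[y:y+h,x:x+w],(W,H),interpolation=cv2.INTER_NEAREST),alpha=1.4)
a=np.hstack([c(t,400,240,100,110,400,300),c(t,280,205,100,100,400,300)])
b=np.hstack([c(s,140,220,100,75,400,300),c(s,260,205,80,60,400,300)])
cv2.imwrite("pics/crop.png",np.vstack([a,b]))
for n,i,b in(("t",t,(405,245,90,105)),("s",s,(145,220,85,75))):
    x,y,w,h=b; hs=cv2.cvtColor(i,cv2.COLOR_BGR2HSV)
    print(n,"table",hs[y+3,x+3],i[y+3,x+3])
print("t wood",t[310,468],"steel",t[320,420],t[272,425],"tray s",t[300,200],"tray w",t[320,120])
print("s wood",s[250,174],"steel",s[240,216],s[268,211],"ptr",t[249,315])
E
```

```text
t table [107  24 147] [147 139 133]
s table [ 51  21 123] [113 123 116]
t wood [ 35  65 107] steel [109 121 130] [114 126 132] tray s [113 125 132] tray w [ 38  69 113]
s wood [50 68 91] steel [83 94 99] [ 86  97 103] ptr [ 47  98 127]
```

View pics/crop.png

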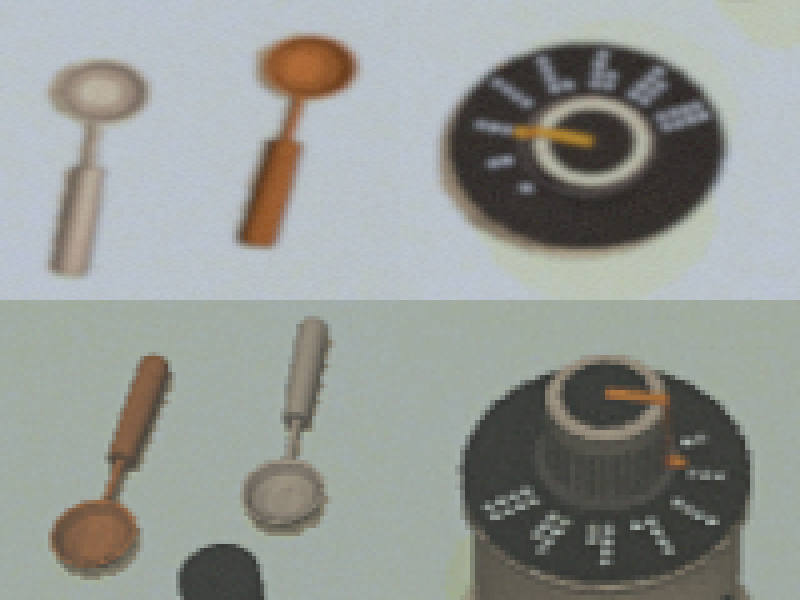

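The pointer stands at three dots (crop pixel (515,130) in the top view), so the sleeve has 2.0 rad to go. Both spoons lie bowl up, with bowls away from the robot. Next I'll measure everything.

```bash
cat >h.py <<'E'
import cv2, numpy as np, warnings
from plant import vision
C={n:vision.calibration(n) for n in("scene","top")}
def ray(n,p):
    c=C[n];V=np.array(c["view"]);R=V[:3,:3];o=-R.T@V[:3,3]
    d=R.T@np.array([(p[0]-c["cx"])/c["fx"],(p[1]-c["cy"])/c["fy"],1]);return o,d/np.linalg.norm(d)
def onz(n,p,z): o,d=ray(n,p);return o+d*(z-o[2])/d[2]
def tri(ps,pt):
    A=[];b=[]
    for n,p in(("scene",ps),("top",pt)):
        o,d=ray(n,p);P=np.eye(3)-np.outer(d,d);A.append(P);b.append(P@o)
    return np.linalg.solve(sum(A),sum(b))
def proj(n,X):
    c=C[n];q=np.array(c["view"])@np.r_[X,1];return np.array([c["fx"]*q[0]/q[2]+c["cx"],c["fy"]*q[1]/q[2]+c["cy"]])
def blobs(im,box,thr,k=1):
    "R-B warm blobs in box, largest k contours (full image px)"
    x,y,w,h=box;f=cv2.GaussianBlur(im,(3,3),0).astype(int);m=np.zeros(im.shape[:2],np.uint8)
    m[y:y+h,x:x+w]=(((f[...,2]-f[...,0])>thr)[y:y+h,x:x+w])*255
    cs=cv2.findContours(m,cv2.RETR_EXTERNAL,cv2.CHAIN_APPROX_NONE)[0]
    return sorted(cs,key=cv2.contourArea)[-k:],m
def spoon(n,im,box,thr):
    "bowl centre, handle far end, handle centre"
    cs,m=blobs(im,box,thr,1);c=cs[0];f=np.zeros_like(m);cv2.drawContours(f,[c],-1,255,-1)
    q=np.argwhere(f)[:,::-1].astype(float);mu=q.mean(0);ax=np.linalg.svd(q-mu,full_matrices=False)[2][0]
    t=(q-mu)@ax
    w=lambda a,b:np.ptp(((q-mu)@[-ax[1],ax[0]])[(t>=a)&(t<=b)])
    if w(t.min(),t.min()+12)>w(t.max()-12,t.max()):ax=-ax;t=-t
    L=np.ptp(t);hb=q[t>t.max()-.42*L];bo=q[t<t.min()+.22*L]
    bowl=q[t<t.min()+.30*L]
    (cx,cy),_=cv2.minEnclosingCircle(bowl.astype(np.float32))
    vx,vy,x0,y0=cv2.fitLine(hb.astype(np.float32),cv2.DIST_L2,0,.01,.01).ravel()
    v=np.array([vx,vy]);v*=np.sign(v@ax);o=np.array([x0,y0]);e=o+v*(((q-o)@v).max()+.5)
    return np.array([cx,cy]),e,hb.mean(0),L
E
python3 - <<'E'
from h import *
t=cv2.imread("pics/top0.png");s=cv2.imread("pics/scene0.png");np.set_printoptions(precision=1,suppress=True)
B={"wood":((455,245,40,95),25,(148,228,40,63),18),"steel":((405,255,38,95),3,(196,220,32,62),8)}
for k,(bt,tt,bs,ts) in B.items():
    a=spoon("top",t,bt,tt);b=spoon("scene",s,bs,ts);print(k,"px",*a,"|",*b)
    for nm,i,z in(("bowl",0,8),("end",1,8),("hc",2,10)):
        print(nm,"tri",tri(b[i],a[i]),"top",onz("top",a[i],z),"scene",onz("scene",b[i],z))
# deck disc and ring, top
g=t[205:305,280:375].sum(2);dk=((g<230)*255).astype(np.uint8)
c=max(cv2.findContours(dk,cv2.RETR_EXTERNAL,cv2.CHAIN_APPROX_NONE)[0],key=cv2.contourArea)
e=cv2.fitEllipse(c);p=np.array(e[0])+[280,205];print("deck",p,e[1],onz("top",p,130))
g=cv2.GaussianBlur(t,(3,3),0)[234:268,312:345].min(2)
r=((g>75)*255).astype(np.uint8);c=max(cv2.findContours(r,cv2.RETR_EXTERNAL,cv2.CHAIN_APPROX_NONE)[0],key=cv2.contourArea)
e=cv2.fitEllipse(c);pt=np.array(e[0])+[312,234];print("ring top",pt,e[1],onz("top",pt,175.5))
o=205,260;g=s[205:265,260:340].sum(2);dk=((g<200)*255).astype(np.uint8)
# scene ring: bright rim region
f=cv2.GaussianBlur(s,(3,3),0)[212:236,290:316]
print(f.sum(2)//10)
# trays
for n,im,bx in(("top",t,{"wood":((85,262,78,120),25),"steel":((160,245,80,120),3)}),):
    for k,(b,th) in bx.items():
        cs,_=blobs(im,b,th);r=cv2.minAreaRect(cs[0]);print(k,"tray floor top",r,onz(n,r[0],5),onz(n,r[0],40))
        print(np.array([onz(n,q,40)[:2] for q in cv2.boxPoints(r)]))
E
```

```text
wood px [465.9 317.8] [478.9 252.3] [476.2 265.1] 78.04479355633049 | [175.5 241.4] [153.4 284. ] [163.3 277.4] 56.74513204225117
bowl tri [ 450.6 -340.5   16.3] top [ 450.1 -342.4    8. ] scene [ 442.4 -343.2    8. ]
end tri [ 590.  -374.3   20.7] top [ 591.4 -370.1    8. ] scene [ 576.6 -386.3    8. ]
hc tri [ 563.2 -362.9   13.2] top [ 563.3 -363.7   10. ] scene [ 560.4 -364.1   10. ]
steel px [418.2 328.9] [425.7 260.8] [424.2 274.6] 80.26554272537759 | [217.  232.9] [202.4 276.2] [210.7 268.7] 54.46525409363187
bowl tri [ 424.4 -238.9   10.6] top [ 424.1 -240.1    8. ] scene [ 422.1 -238.7    8. ]
end tri [ 569.  -262.5   11.4] top [ 569.9 -254.6    8. ] scene [ 563.7 -271.5    8. ]
hc tri [ 540.1 -252.3    5.9] top [ 540.1 -251.2   10. ] scene [ 543.6 -251.8   10. ]
deck [325.8 253.6] (67.22358703613281, 68.22372436523438) [573.3 -33.6 130. ]
ring top [327.6 251.7] (26.815898895263672, 27.185001373291016) [574.4 -34.7 175.5]
[[35 35 35 35 35 35 35 35 35 35 35 35 35 35 35 35 35 35 35 35 35 35 35 35
  35 35]
 [35 35 35 35 35 35 35 35 35 35 35 35 35 35 35 35 35 35 35 35 35 35 35 3
[... 1585 characters left out ...]
4]
 [14 14 15 16 16 17 18 19 19 19 20 20 20 19 19 19 17 17 16 15 15 14 14 14
  14 16]
 [14 14 14 15 16 16 17 17 17 17 17 17 17 17 17 17 16 16 15 14 14 14 13 14
  15 15]
 [13 13 14 14 15 15 16 16 17 17 17 17 17 17 16 16 15 15 14 14 14 14 14 15
  16 16]]
wood tray floor top ((120.75130462646484, 323.94024658203125), (62.224430084228516, 109.0394515991211), 1.2453643083572388) [419.5 391.2   5. ] [423.  378.5  40. ]
[[313.3 437.8]
 [534.  445.4]
 [534.5 318.2]
 [313.3 312.4]]
steel tray floor top ((199.75608825683594, 306.3049011230469), (64.19254302978516, 111.9687728881836), 4.969740867614746) [460.5 226.5   5. ] [462.7 219.2  40. ]
[[353.6 289.5]
 [581.7 280.1]
 [573.7 147.7]
 [345.2 159.2]]
```

```bash
sed -i 's/if w(t.min(),t.min()+12)>w/if w(t.min(),t.min()+12)<w/' h.py
python3 - <<'E'
from h import *
t=cv2.imread("pics/top0.png");s=cv2.imread("pics/scene0.png");np.set_printoptions(precision=1,suppress=True)
B={"wood":((455,245,40,95),25,(148,228,40,63),18),"steel":((405,255,38,95),3,(196,220,32,62),8)}
for k,(bt,tt,bs,ts) in B.items():
    a=spoon("top",t,bt,tt);b=spoon("scene",s,bs,ts);print(k,"px",*a,"|",*b)
    for nm,i,z in(("bowl",0,8),("end",1,10),("hc",2,10)):
        print(nm,"tri",tri(b[i],a[i]),"top",onz("top",a[i],z),"scene",onz("scene",b[i],z))
    u=onz("top",a[0],8)-onz("top",a[1],10);yaw=np.arctan2(u[1],u[0]);E=onz("top",a[1],10);BW=onz("top",a[0],8)
    d=u[:2]/np.linalg.norm(u[:2]);print(" len",np.linalg.norm(u[:2]),"(144) yaw deg",np.degrees(yaw),"grip",E[:2]+51*d,BW[:2]-93*d)
print("ring tri",tri((300.7,223.7),(327.6,251.7)))
def sil(im,box,ref):
    x,y,w,h=box;f=cv2.GaussianBlur(im,(3,3),0).astype(int)
    r=np.median(np.r_[f[y,x:x+w],f[y+h-1,x:x+w]],0);m=np.zeros(im.shape[:2],np.uint8)
    m[y:y+h,x:x+w]=(np.abs(f-r).sum(2)[y:y+h,x:x+w]>ref)*255
    c=max(cv2.findContours(m,cv2.RETR_EXTERNAL,cv2.CHAIN_APPROX_NONE)[0],key=cv2.contourArea)
    c=cv2.convexHull(c);return cv2.approxPolyN(c,4).reshape(-1,2) if hasattr(cv2,"approxPolyN") else c
for k,bt,bs in(("wood",(83,258,82,128),(414,176,80,80)),("steel",(159,240,84,126),(360,188,62+8,84))):
    a=sil(t,bt,45);b=sil(s,bs,45)
    print(k,"top",a.tolist(),"scene",b.tolist())
    pa=min(a,key=lambda p:p[0]-p[1]);pb=max(b,key=lambda p:p[0]-2*p[1]);print(" corner",pa,pb,tri(pb,pa))
    print(" top z40",np.array([onz("top",p,40)[:2] for p in a]).tolist(),"\n z0",np.array([onz("top",p,0)[:2] for p in a]).tolist())
# tall neighbours
for n,p in(("salt",(376,178)),("pepper",(450,184)),("oil",(251,147))):print(n,onz("top",p,150 if n!="oil" else 170))
E
```

```text
wood px [476.4 264. ] [463.5 329.8] [466.8 313.1] 78.04479355633049 | [163.4 278.9] [179.1 233.1] [174.8 244.8] 56.74513204225117
bowl tri [ 565.8 -363.4   11.1] top [ 565.9 -364.7    8. ] scene [ 563.3 -364.1    8. ]
end tri [ 425.6 -333.4   20. ] top [ 424.6 -336.8   10. ] scene [ 415.8 -335.5   10. ]
hc tri [ 460.4 -342.5   14.6] top [ 460.1 -343.7   10. ] scene [ 456.  -343.9   10. ]
 len 144.01710080930027 (144) yaw deg -11.163779367099039 grip [ 474.6 -346.6] [ 474.7 -346.6]
steel px [424.3 273.2] [416.1 341.5] [418.2 324.1] 80.26554272537759 | [210.7 269.1] [218.6 224.4] [216.5 236. ] 54.46525409363187
bowl tri [ 543.1 -252.1    7.8] top [ 543.1 -252.     8. ] scene [ 543.2 -252.1    8. ]
end tri [ 398.2 -234.2   14.7] top [ 397.6 -235.5   10. ] scene [ 393.5 -234.7   10. ]
hc tri [ 434.3 -239.7    9.2] top [ 434.4 -239.6   10. ] scene [ 435.1 -239.6   10. ]
 len 146.42514657620006 (144) yaw deg -6.492134237030132 grip [ 448.2 -241.2] [ 450.7 -241.5]
ring tri [574.5 -34.3 176.8]
wood top [[157, 269], [155, 379], [87, 379], [91, 269]] scene [[494, 247], [439, 252], [413, 184], 
[... 282 characters left out ...]
4733677361446, 315.282443482238], [302.46654361947844, 457.5009489913489], [533.8316585596702, 462.11980254062956]]
steel top [[235, 253], [227, 362], [163, 358], [173, 249]] scene [[413, 195], [433, 266], [379, 268], [365, 195]]
 corner [163 358] [413 195] [355.5 290.9  35.9]
 top z40 [[574.2821549072656, 151.01126586435495], [350.96983981383954, 159.18976634954694], [356.16707007575553, 289.4968944436149], [579.1680251720339, 279.221395332353]] 
 z0 [[576.2135359993129, 156.62455298380107], [344.17763025455906, 165.1225427472474], [349.5778878744005, 300.52005756704153], [581.2902704900307, 289.843150911609]]
salt [ 717.3 -123.9  150. ]
pepper [ 710.1 -264.1  150. ]
oil [763.9 110.5 170. ]
```

```bash
cat >go.py <<'E'
"how far: go.py x y z psi(deg, world heading of tool x; tool down)"
import sys,numpy as np
from scipy.spatial.transform import Rotation as R
from plant import bot
s=bot.sense();x,y,z,p=map(float,sys.argv[1:5]);w=s["tcp_rot"]
r=R.from_quat([w[1],w[2],w[3],w[0]]);p=np.radians(p)
T=R.from_matrix(np.array([[np.cos(p),np.sin(p),0],[np.sin(p),-np.cos(p),0],[0,0,-1]]))
print("travel",np.round(r.inv().apply(np.array([x,y,z])-s["eef_pos"]),1),"rot",np.round((r.inv()*T).as_rotvec(degrees=True),1))
m=r.as_matrix();print("pos",np.round(s["eef_pos"],1),"psi",np.degrees(np.arctan2(m[1,0],m[0,0])).round(1),"q",np.round(s["qpos"],2),"t",s["t"],"F",np.round(s["wrist_force"],1),"gap",s["finger_gap"],"tips",bot.tips_ahead)
E
python3 go.py 574.5 -34.5 290 241.6; python3 -m pendant --help | head -20
```

```text
travel [-529.9 -325.2   13.6] rot [ -0.   -0.1 -88. ]
pos [244.5 492.5 303.3] psi 153.6 q [ 0.96  0.26  0.02  1.33 -0.    1.42] t 0.1 F [-0.8  0.1 -0.6] gap 85.5333139271904 tips 72.6invalid input: not JSON, or not a number
```

```bash
python3 -m pendant '{"travel":[[-44,-27,0],[-88,-54,0],[-132,-81,0],[-177,-108,0],[-221,-136,0],[-265,-163,0],[-309,-190,0],[-353,-217,0],[-397,-244,0],[-441,-271,0],[-486,-298,0],[-530,-325,13]],"rotation":[[0,0,-7],[0,0,-14],[0,0,-21],[0,0,-28],[0,0,-35],[0,0,-42],[0,0,-49],[0,0,-56],[0,0,-63],[0,0,-70],[0,0,-78],[0,0,-86]]}' 85; python3 go.py 574.5 -34.5 212 241.6
```

```text
t: 1.3
eef_pos: [555.0, -3.3, 297.0]
tcp_rot: [0.0, -0.499, 0.866, -0.0]
wrist_force: [-0.1, 1.3, 0.6]
finger_gap: 84.8
grip_force: 0.0
travel [ 17.3 -32.5  85.1] rot [-0.1  0.  -1.7]
pos [555.   -3.3 297. ] psi -120.1 q [-0.16  0.27  0.02  1.32  0.   -1.2 ] t 1.3 F [-0.1  1.3  0.6] gap 84.84996734241803 tips 72.6
```

```bash
python3 -m pendant '{"travel":[[0,0,0],[0,0,0],[0,0,0]],"rotation":[[0,0,0],[0,0,0],[0,0,0]]}' 85; python3 go.py 574.5 -34.5 209 241.6
```

```text
t: 1.6
eef_pos: [553.6, -0.6, 296.5]
tcp_rot: [-0.0, -0.497, 0.868, 0.0]
wrist_force: [-0.3, 0.8, -0.8]
finger_gap: 85.0
grip_force: 0.0
travel [ 18.6 -35.3  87.5] rot [ 0.  -0.  -2.1]
pos [553.6  -0.6 296.5] psi -120.5 q [-0.15  0.27  0.01  1.32  0.   -1.19] t 1.6 F [-0.3  0.8 -0.8] gap 85.00639202007288 tips 72.6
```

```bash
python3 -m pendant '{"travel":[[10,-18,0],[19,-35,0],[19,-35,0],[19,-35,20],[19,-35,45],[19,-35,70],[19,-35,87],[19,-35,87],[19,-35,87]],"rotation":[[0,0,-1],[0,0,-2],[0,0,-2],[0,0,-2],[0,0,-2],[0,0,-2],[0,0,-2],[0,0,-2],[0,0,-2]]}' 85; python3 go.py 574.5 -34.5 209 241.6; python3 - <<'E'
from h import *
s=vision.camera("scene");cv2.imwrite("pics/s1.png",cv2.resize(s[150:300,220:420],(800,600)))
E
```

```text
t: 2.5
eef_pos: [574.3, -34.2, 210.5]
tcp_rot: [0.0, -0.512, 0.859, -0.0]
wrist_force: [0.4, -1.7, 0.3]
finger_gap: 85.1
grip_force: 0.0
travel [ 0.2 -0.3  1.5] rot [-0.  0.  0.]
pos [574.3 -34.2 210.5] psi -118.4 q [-0.21  0.34 -0.1   1.13  0.   -1.28] t 2.5 F [ 0.4 -1.7  0.3] gap 85.07574461008416 tips 72.6
```

View pics/s1.png

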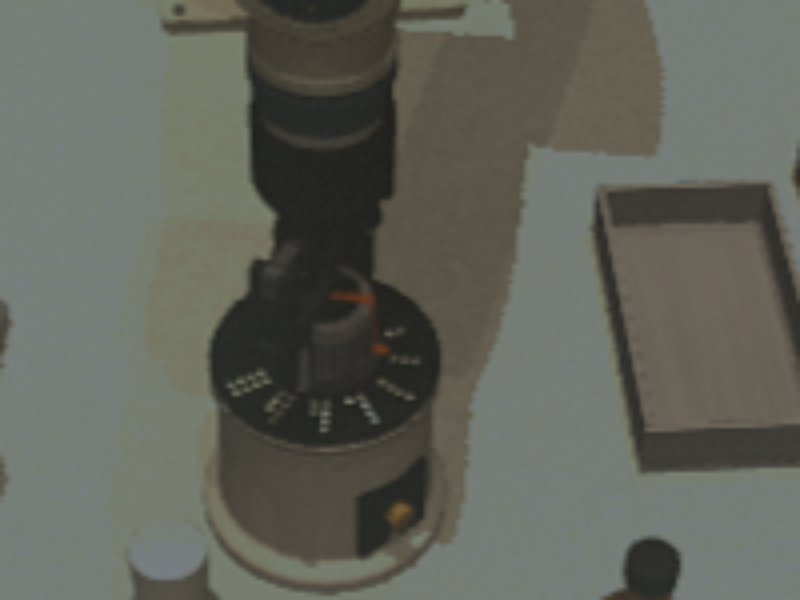

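The open fingers straddle the sleeve (near finger at (300,330), far one behind it), and the pointer is still at three dots. Closing now.

```bash
python3 -m pendant '{"travel":[[0,0,1],[0,0,1],[0,0,1],[0,0,1],[0,0,1],[0,0,1],[0,0,1],[0,0,1]],"rotation":[[0,0,0],[0,0,0],[0,0,0],[0,0,0],[0,0,0],[0,0,0],[0,0,0],[0,0,0]]}' 40 80; python3 go.py 574.5 -34.5 209 241.6
```

```text
t: 3.35
eef_pos: [573.2, -34.3, 209.8]
tcp_rot: [-0.0, -0.512, 0.859, 0.001]
wrist_force: [-9.3, 6.9, 11.6]
finger_gap: 52.0
grip_force: 82.4
travel [-0.4 -1.2  0.8] rot [0.1 0.  0. ]
pos [573.2 -34.3 209.8] psi -118.4 q [-0.21  0.34 -0.1   1.13  0.   -1.28] t 3.35 F [-9.3  6.9 11.6] gap 52.02807579486514 tips 72.6
```

```bash
python3 -m pendant '{"travel":[[0,1,0],[0,1,0],[0,1,0],[0,1,0],[0,1,0],[0,1,0],[0,1,0],[0,1,0],[0,1,0],[0,1,0],[0,1,0],[0,1,0]],"rotation":[[0,0,6],[0,0,12],[0,0,18],[0,0,24],[0,0,30],[0,0,36],[0,0,42],[0,0,48],[0,0,54],[0,0,57],[0,0,57],[0,0,57]]}' - 80; python3 go.py 574.5 -34.5 209 126; python3 - <<'E'
from h import *
s=vision.camera("scene");cv2.imwrite("pics/s2.png",cv2.resize(s[150:300,220:420],(800,600)))
E
```

```text
t: 4.55
eef_pos: [572.7, -33.8, 209.8]
tcp_rot: [-0.0, -0.04, 0.999, 0.001]
wrist_force: [-8.0, 6.9, 9.7]
finger_gap: 52.6
grip_force: 82.8
travel [-1.8 -0.9  0.8] rot [ 0.1 -0.1 58.6]
pos [572.7 -33.8 209.8] psi -175.4 q [-0.21  0.34 -0.1   1.13  0.   -0.29] t 4.55 F [-8.   6.9  9.7] gap 52.63234679748171 tips 72.6
```

View pics/s2.png

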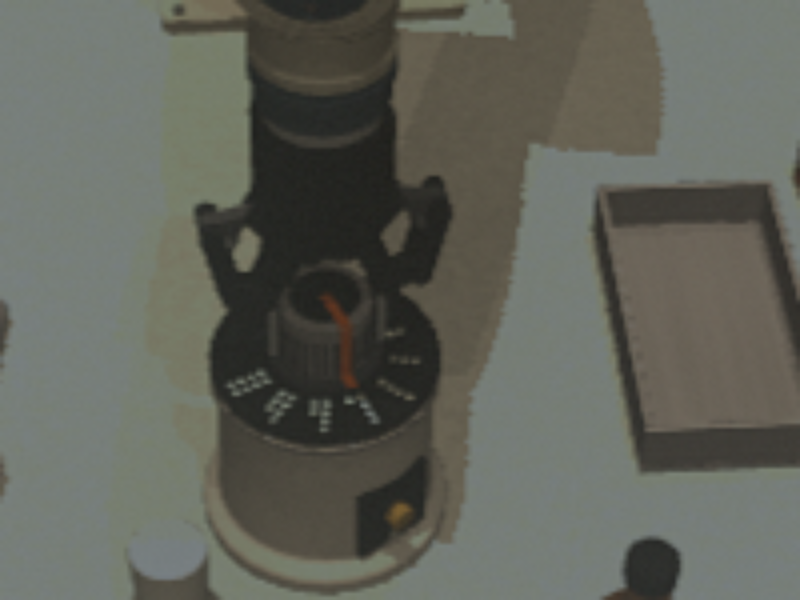

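The sleeve turned without slipping. The pointer now sits at five dots (base of the bar at (350,385), with the five-dot group at (365,408)), so another 57.5° is needed.

```bash
python3 -m pendant '{"travel":[[0,0,0],[0,0,0],[0,0,0],[0,0,0],[0,0,0],[0,0,0],[0,0,0],[0,0,0],[0,0,0],[0,0,0],[0,0,0],[0,0,0]],"rotation":[[0,0,6],[0,0,12],[0,0,18],[0,0,24],[0,0,30],[0,0,36],[0,0,42],[0,0,48],[0,0,54],[0,0,58],[0,0,58],[0,0,58]]}' - 80
python3 -m pendant '{"travel":[[0,0,0],[0,0,0],[0,0,0],[0,0,0],[0,0,0],[0,0,0],[0,0,-40],[0,0,-80],[0,0,-110],[0,0,-110],[0,0,-110]],"rotation":[[0,0,0],[0,0,0],[0,0,0],[0,0,0],[0,0,0],[0,0,0],[0,0,0],[0,0,0],[0,0,0],[0,0,0],[0,0,0]]}' 85; python3 - <<'E'
from h import *
s=vision.camera("scene");cv2.imwrite("pics/s3.png",cv2.resize(s[150:300,220:420],(800,600)))
E
python3 go.py 474.6 -346.6 200 168.8
```

```text
t: 5.8
eef_pos: [572.9, -33.2, 209.7]
tcp_rot: [-0.001, 0.449, 0.894, 0.001]
wrist_force: [-5.3, 10.9, 10.0]
finger_gap: 52.5
grip_force: 82.8
t: 6.9
eef_pos: [573.8, -34.9, 318.9]
tcp_rot: [0.001, 0.449, 0.893, 0.0]
wrist_force: [-0.1, 0.9, -0.3]
finger_gap: 84.9
grip_force: 0.0
travel [-191.4 -265.3  117.9] rot [ -0.   -0.  -42.2]
pos [573.6 -34.8 317.9] psi 126.6 q [-0.21  0.3   0.11  1.39 -0.    0.73] t 6.95 F [-0.4 -0.8  0.7] gap 84.95161386009039 tips 72.6
```

View pics/s3.png

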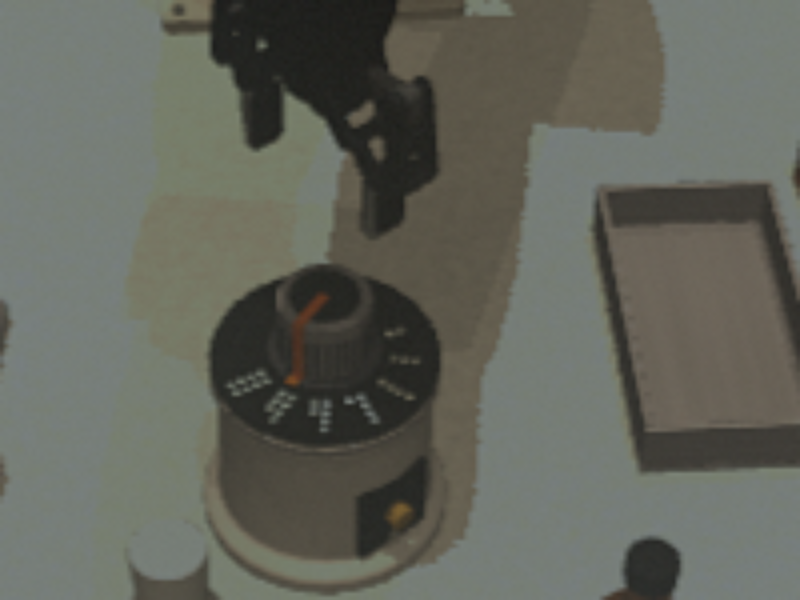

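The pointer is clicked in at seven dots (bar foot at (293,380), with group 7 at (280,405)). Next is the wooden spoon.

```bash
python3 -m pendant '{"travel":[[-21,-30,0],[-42,-59,0],[-64,-88,0],[-85,-118,0],[-106,-147,20],[-128,-177,45],[-149,-206,70],[-170,-236,95],[-191,-265,118],[-191,-265,118],[-191,-265,118],[-191,-265,118]],"rotation":[[0,0,-5],[0,0,-10],[0,0,-15],[0,0,-20],[0,0,-25],[0,0,-30],[0,0,-35],[0,0,-40],[0,0,-42],[0,0,-42],[0,0,-42],[0,0,-42]]}' 85
python3 -m pendant '{"travel":[[0,0,0],[0,0,0]],"rotation":[[0,0,0],[0,0,0]]}' 60;python3 go.py 474.6 -346.6 74 168.8
```

```text
t: 8.15
eef_pos: [475.0, -345.5, 200.5]
tcp_rot: [-0.0, 0.099, 0.995, 0.0]
wrist_force: [0.8, 0.3, -0.7]
finger_gap: 84.3
grip_force: 0.0
t: 8.35
eef_pos: [475.4, -345.3, 201.3]
tcp_rot: [0.0, 0.099, 0.995, -0.0]
wrist_force: [0.1, 0.1, -0.6]
finger_gap: 60.6
grip_force: 0.0
travel [  0.6  -1.3 127.3] rot [-0.   0.1 -0.1]
pos [ 475.4 -345.3  201.3] psi 168.7 q [-0.77  0.37 -0.09  1.12  0.   -0.57] t 8.35 F [ 0.1  0.1 -0.6] gap 60.560104335337755 tips 72.6
```

```bash
python3 -m pendant '{"travel":[[0,-1,40],[0,-1,75],[0,-1,105],[0,-1,118],[0,-1,126],[0,-1,126],[0,-1,126],[0,-1,126]],"rotation":[[0,0,0],[0,0,0],[0,0,0],[0,0,0],[0,0,0],[0,0,0],[0,0,0],[0,0,0]]}' 60
python3 -m pendant '{"travel":[[0,0,0],[0,0,0],[0,0,0],[0,0,0],[0,0,0],[0,0,0],[0,0,0]],"rotation":[[0,0,0],[0,0,0],[0,0,0],[0,0,0],[0,0,0],[0,0,0],[0,0,0]]}' 5 40
python3 go.py 474.6 -346.6 75 168.8
```

```text
t: 9.15
eef_pos: [475.2, -347.6, 75.9]
tcp_rot: [0.001, 0.099, 0.995, -0.001]
wrist_force: [-0.3, 0.0, 1.4]
finger_gap: 59.9
grip_force: 0.0
t: 9.85
eef_pos: [474.7, -347.3, 75.1]
tcp_rot: [0.0, 0.099, 0.995, -0.0]
wrist_force: [-1.0, 0.8, 6.4]
finger_gap: 17.7
grip_force: 39.1
travel [0.3 0.6 0.1] rot [-0.   0.  -0.2]
pos [ 474.7 -347.3   75.1] psi 168.6 q [-0.77  0.48 -0.27  0.83 -0.   -0.58] t 9.85 F [-1.   0.8  6.4] gap 17.689217956880093 tips 72.6
```

```bash
python3 -m pendant '{"travel":[[0,0,-20],[0,0,-60],[0,0,-105],[0,0,-150],[0,0,-195],[0,0,-240],[0,0,-255],[0,0,-255],[0,0,-255]],"rotation":[[0,0,0],[0,0,0],[0,0,0],[0,0,0],[0,0,0],[0,0,0],[0,0,0],[0,0,0],[0,0,0]]}' - 40
python3 go.py 389 383 330 180.5;python3 go.py 420 0 330 175
```

```text
t: 10.75
eef_pos: [474.5, -347.0, 328.5]
tcp_rot: [-0.0, 0.099, 0.995, 0.0]
wrist_force: [0.2, 0.3, -0.9]
finger_gap: 17.4
grip_force: 39.4
travel [228.2 698.7  -0.8] rot [  0.   -0.1 -11.9]
pos [ 474.5 -347.   328.5] psi 168.6 q [-0.77  0.32  0.17  1.42  0.   -0.58] t 10.75 F [ 0.2  0.3 -0.9] gap 17.36754915361759 tips 72.6
travel [122.  329.4  -1.2] rot [ 0.  -0.1 -6.4]
pos [ 474.5 -347.   328.5] psi 168.6 q [-0.77  0.32  0.17  1.42  0.   -0.58] t 10.75 F [ 0.2  0.3 -0.9] gap 17.36754915361759 tips 72.6
```

```bash
python3 -m pendant '{"travel":[[10,30,0],[22,62,0],[35,95,0],[47,127,0],[60,160,0],[72,193,0],[84,226,0],[96,260,0],[108,294,0],[122,329,0],[122,329,0],[122,329,0]],"rotation":[[0,0,0],[0,0,-1],[0,0,-2],[0,0,-3],[0,0,-4],[0,0,-5],[0,0,-6],[0,0,-6],[0,0,-6],[0,0,-6],[0,0,-6],[0,0,-6]]}' - 40
python3 go.py 389 383 330 180.5
```

```text
t: 11.95
eef_pos: [419.6, 0.2, 328.3]
tcp_rot: [-0.001, 0.046, 0.999, 0.0]
wrist_force: [0.1, -0.0, -1.7]
finger_gap: 17.4
grip_force: 39.5
travel [ 65.7 378.4  -1.6] rot [ 0.  -0.1 -5.8]
pos [4.196e+02 2.000e-01 3.283e+02] psi 174.7 q [-0.2   0.03 -0.19  1.35 -0.   -0.11] t 11.95 F [ 0.1 -0.  -1.7] gap 17.36692805955939 tips 72.6
```

```bash
python3 -m pendant '{"travel":[[6,32,0],[12,67,0],[18,102,0],[24,137,0],[30,172,0],[36,207,0],[42,243,0],[48,279,0],[56,315,0],[62,350,0],[66,378,0],[66,378,0]],"rotation":[[0,0,0],[0,0,-1],[0,0,-2],[0,0,-3],[0,0,-4],[0,0,-5],[0,0,-6],[0,0,-6],[0,0,-6],[0,0,-6],[0,0,-6],[0,0,-6]]}' - 40
python3 -m pendant '{"travel":[[0,0,0],[0,0,0],[0,0,0]],"rotation":[[0,0,0],[0,0,0],[0,0,0]]}' - 40
python3 go.py 389 383 82 180.5
```

```text
t: 13.15
eef_pos: [390.8, 383.8, 327.5]
tcp_rot: [-0.001, -0.006, 1.0, -0.001]
wrist_force: [1.1, 0.7, -1.2]
finger_gap: 17.5
grip_force: 39.6
t: 13.45
eef_pos: [390.5, 380.9, 329.5]
tcp_rot: [-0.0, -0.004, 1.0, -0.0]
wrist_force: [0.2, 0.1, -0.9]
finger_gap: 17.0
grip_force: 39.6
travel [  1.4   2.2 247.5] rot [-0. -0.  0.]
pos [390.5 380.9 329.5] psi -179.5 q [ 0.62  0.25  0.07  1.39 -0.    0.61] t 13.45 F [ 0.2  0.1 -0.9] gap 17.02098099636706 tips 72.6
```

```bash
python3 -m pendant '{"travel":[[1,2,40],[1,2,80],[1,2,120],[1,2,160],[1,2,195],[1,2,220],[1,2,236],[1,2,244],[1,2,247],[1,2,247],[1,2,247]],"rotation":[[0,0,0],[0,0,0],[0,0,0],[0,0,0],[0,0,0],[0,0,0],[0,0,0],[0,0,0],[0,0,0],[0,0,0],[0,0,0]]}' - 40
python3 -m pendant '{"travel":[[0,0,0],[0,0,0],[0,0,0],[0,0,0],[0,0,-20],[0,0,-60],[0,0,-105],[0,0,-150],[0,0,-195],[0,0,-235],[0,0,-235],[0,0,-235]],"rotation":[[0,0,0],[0,0,0],[0,0,0],[0,0,0],[0,0,0],[0,0,0],[0,0,0],[0,0,0],[0,0,0],[0,0,0],[0,0,0],[0,0,0]]}' 42
python3 - <<'E'
from h import *
cv2.imwrite("pics/top2.png",vision.camera("top"));cv2.imwrite("pics/scene2.png",vision.camera("scene"))
s=cv2.imread("pics/scene2.png");t=cv2.imread("pics/top2.png")
cv2.imwrite("pics/c2.png",np.hstack([cv2.resize(s[160:280,350:510],(400,300)),cv2.resize(t[240:360,400:500],(360,300))]))
E
python3 go.py 449.5 -241.3 320 173.5;python3 go.py 430 0 320 177
```

```text
t: 14.55
eef_pos: [389.4, 384.2, 83.6]
tcp_rot: [0.001, -0.005, 1.0, 0.0]
wrist_force: [0.0, 0.1, -0.8]
finger_gap: 17.4
grip_force: 39.6
t: 15.75
eef_pos: [389.0, 384.1, 318.3]
tcp_rot: [0.001, -0.005, 1.0, 0.001]
wrist_force: [0.3, -0.1, -0.3]
finger_gap: 42.3
grip_force: 0.0
travel [ -54.3 -625.7   -2.9] rot [-0.1 -0.1  7.1]
pos [388.6 383.8 316.5] psi -179.4 q [0.63 0.25 0.04 1.36 0.   0.61] t 15.85 F [-0.2  0.   0.1] gap 42.09608148913795 tips 72.6
travel [ -37.3 -384.2   -3.2] rot [-0.1 -0.1  3.6]
pos [388.6 383.8 316.5] psi -179.4 q [0.63 0.25 0.04 1.36 0.   0.61] t 15.85 F [-0.2  0.   0.1] gap 42.09608148913795 tips 72.6
```

View pics/c2.png

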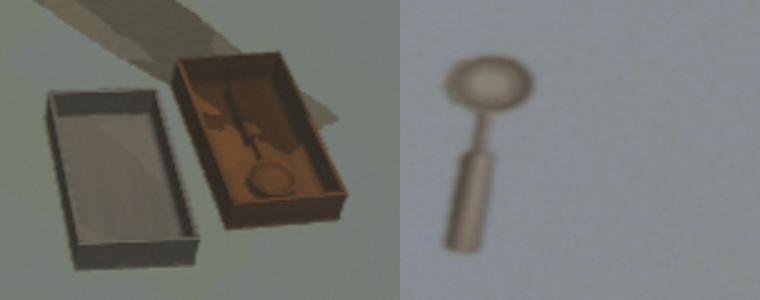

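The wooden spoon lies flat in its tray (bowl at (270,180), handle up to (235,85)). The steel spoon hasn't moved. I'll fetch it now.

```bash
python3 -m pendant '{"travel":[[-3,-35,0],[-7,-75,0],[-10,-115,0],[-14,-155,0],[-17,-195,0],[-21,-235,0],[-24,-275,0],[-28,-315,0],[-31,-355,0],[-34,-390,0],[-38,-430,0],[-41,-470,0]],"rotation":[[0,0,0],[0,0,0],[0,0,1],[0,0,2],[0,0,3],[0,0,4],[0,0,5],[0,0,6],[0,0,7],[0,0,7],[0,0,7],[0,0,7]]}' 60
python3 go.py 449.5 -241.3 200 173.5
```

```text
t: 17.05
eef_pos: [434.4, -87.0, 316.3]
tcp_rot: [-0.001, 0.056, 0.998, 0.0]
wrist_force: [1.3, 0.1, 0.6]
finger_gap: 60.0
grip_force: 0.0
travel [ -32.5 -151.8  116.1] rot [ 0.  -0.1  0.1]
pos [434.4 -87.  316.3] psi 173.6 q [-0.39  0.07 -0.18  1.32  0.   -0.28] t 17.05 F [1.3 0.1 0.6] gap 60.009080902834015 tips 72.6
```

```bash
python3 -m pendant '{"travel":[[-8,-38,0],[-16,-76,30],[-24,-114,75],[-32,-152,116],[-32,-152,116],[-32,-152,116],[-32,-152,116]],"rotation":[[0,0,0],[0,0,0],[0,0,0],[0,0,0],[0,0,0],[0,0,0],[0,0,0]]}' 60
python3 go.py 449.5 -241.3 75 173.5
```

```text
t: 17.75
eef_pos: [449.6, -239.5, 201.9]
tcp_rot: [-0.0, 0.056, 0.998, 0.0]
wrist_force: [0.4, 0.4, -0.1]
finger_gap: 60.0
grip_force: 0.0
travel [-1.000e-01 -1.900e+00  1.269e+02] rot [ 0.  -0.   0.1]
pos [ 449.6 -239.5  201.9] psi 173.6 q [-0.65  0.24 -0.27  1.06  0.   -0.54] t 17.75 F [ 0.4  0.4 -0.1] gap 59.98551971087525 tips 72.6
```

```bash
python3 -m pendant '{"travel":[[0,-2,40],[0,-2,75],[0,-2,105],[0,-2,118],[0,-2,126],[0,-2,126],[0,-2,126],[0,-2,126]],"rotation":[[0,0,0],[0,0,0],[0,0,0],[0,0,0],[0,0,0],[0,0,0],[0,0,0],[0,0,0]]}' 60
python3 -m pendant '{"travel":[[0,0,0],[0,0,0],[0,0,0],[0,0,0],[0,0,0],[0,0,0],[0,0,0]],"rotation":[[0,0,0],[0,0,0],[0,0,0],[0,0,0],[0,0,0],[0,0,0],[0,0,0]]}' 5 40
python3 -m pendant '{"travel":[[0,0,-20],[0,0,-60],[0,0,-105],[0,0,-150],[0,0,-195],[0,0,-240],[0,0,-255],[0,0,-255],[0,0,-255]],"rotation":[[0,0,0],[0,0,0],[0,0,0],[0,0,0],[0,0,0],[0,0,0],[0,0,0],[0,0,0],[0,0,0]]}' - 40
python3 go.py 430 222 330 177.5
```

```text
t: 18.55
eef_pos: [450.1, -242.3, 76.9]
tcp_rot: [0.001, 0.056, 0.998, -0.001]
wrist_force: [-0.1, -0.4, -0.4]
finger_gap: 59.9
grip_force: 0.0
t: 19.25
eef_pos: [449.6, -242.3, 76.0]
tcp_rot: [0.0, 0.056, 0.998, -0.0]
wrist_force: [-0.0, 1.3, 5.8]
finger_gap: 17.6
grip_force: 38.9
t: 20.15
eef_pos: [449.3, -242.0, 329.6]
tcp_rot: [-0.0, 0.056, 0.998, 0.0]
wrist_force: [-0.5, -0.1, -1.7]
finger_gap: 17.5
grip_force: 39.6
travel [ 7.09e+01  4.59e+02 -1.00e-01] rot [ 0.  -0.1 -3.9]
pos [ 449.3 -242.   329.6] psi 173.6 q [-0.66  0.18 -0.01  1.38 -0.   -0.55] t 20.15 F [-0.5 -0.1 -1.7] gap 17.546277242070424 tips 72.6
```

```bash
python3 -m pendant '{"travel":[[6,40,0],[12,82,0],[19,124,0],[25,166,0],[32,208,0],[38,250,0],[45,292,0],[51,334,0],[58,376,0],[64,418,0],[71,459,0],[71,459,0]],"rotation":[[0,0,0],[0,0,0],[0,0,-1],[0,0,-1],[0,0,-2],[0,0,-2],[0,0,-3],[0,0,-3],[0,0,-4],[0,0,-4],[0,0,-4],[0,0,-4]]}' - 40
python3 -m pendant '{"travel":[[0,0,0],[0,0,0],[0,0,0]],"rotation":[[0,0,0],[0,0,0],[0,0,0]]}' - 40
python3 go.py 430 222 83 177.5
```

```text
t: 21.35
eef_pos: [429.0, 225.6, 328.2]
tcp_rot: [-0.002, 0.019, 1.0, -0.0]
wrist_force: [-0.2, -0.4, -1.6]
finger_gap: 17.6
grip_force: 39.7
t: 21.65
eef_pos: [430.2, 220.9, 330.1]
tcp_rot: [-0.0, 0.022, 1.0, -0.0]
wrist_force: [0.0, 0.4, -1.7]
finger_gap: 17.5
grip_force: 39.7
travel [1.000e-01 1.200e+00 2.471e+02] rot [-0. -0.  0.]
pos [430.2 220.9 330.1] psi 177.5 q [ 0.3   0.14 -0.07  1.37 -0.    0.34] t 21.65 F [ 0.   0.4 -1.7] gap 17.505125412567544 tips 72.6
```

```bash
python3 -m pendant '{"travel":[[0,1,40],[0,1,80],[0,1,120],[0,1,160],[0,1,195],[0,1,220],[0,1,236],[0,1,244],[0,1,247],[0,1,247],[0,1,247]],"rotation":[[0,0,0],[0,0,0],[0,0,0],[0,0,0],[0,0,0],[0,0,0],[0,0,0],[0,0,0],[0,0,0],[0,0,0],[0,0,0]]}' - 40
python3 -m pendant '{"travel":[[0,0,0],[0,0,0],[0,0,0],[0,0,0],[0,0,-20],[0,0,-60],[0,0,-105],[0,0,-150],[0,0,-195],[0,0,-235],[0,0,-235],[0,0,-235]],"rotation":[[0,0,0],[0,0,0],[0,0,0],[0,0,0],[0,0,0],[0,0,0],[0,0,0],[0,0,0],[0,0,0],[0,0,0],[0,0,0],[0,0,0]]}' 42
python3 -m pendant '{"travel":[[-35,0,-10],[-70,0,-20],[-80,0,-30],[-80,0,-30],[-80,0,-30]],"rotation":[[0,0,0],[0,0,0],[0,0,0],[0,0,0],[0,0,0]]}' 42
python3 - <<'E'
from h import *
s=vision.camera("scene");cv2.imwrite("pics/scene3.png",s)
a=cv2.resize(s[165:285,345:505],(800,600),interpolation=cv2.INTER_CUBIC)
b=cv2.resize(s[165:345,260:500],(800,600),interpolation=cv2.INTER_CUBIC);cv2.imwrite("pics/c3.png",cv2.convertScaleAbs(b,alpha=1.5))
E
```

```text
t: 22.75
eef_pos: [430.7, 222.8, 84.4]
tcp_rot: [0.001, 0.021, 1.0, 0.0]
wrist_force: [0.7, 0.1, -1.6]
finger_gap: 17.8
grip_force: 39.8
t: 23.95
eef_pos: [430.3, 223.0, 319.3]
tcp_rot: [0.001, 0.021, 1.0, 0.0]
wrist_force: [0.6, -0.5, -0.4]
finger_gap: 42.0
grip_force: 0.0
t: 24.45
eef_pos: [509.6, 219.5, 347.1]
tcp_rot: [-0.001, 0.021, 1.0, -0.0]
wrist_force: [-0.6, -0.8, -0.2]
finger_gap: 42.2
grip_force: 0.0
```

View pics/c3.png

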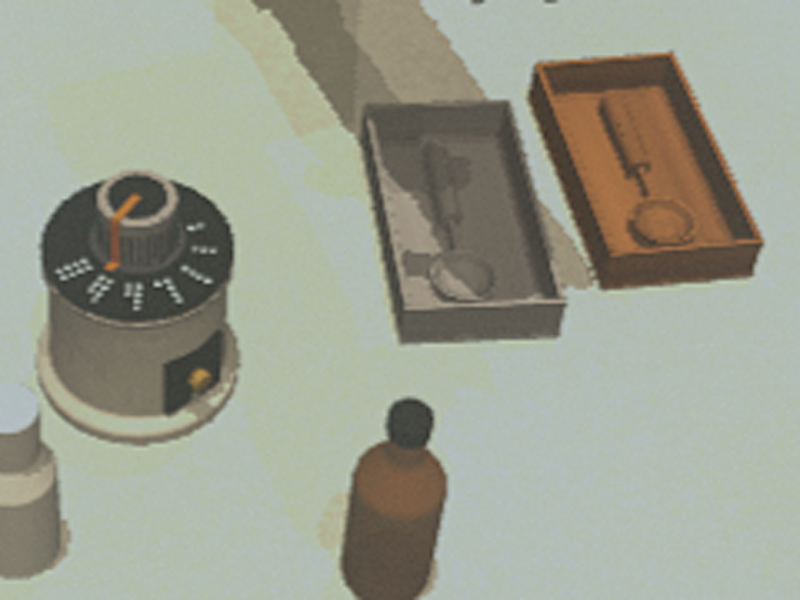

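Both spoons lie flat inside their own trays (bowls at (460,275) steel and (660,222) wood). The pointer is at seven dots (foot at (112,267)), and the gripper is clear of everything.

```bash
python3 -c "from plant import workorder; print(workorder.job_done())"
```

```text
the job is handed in; nothing more can be done
None
```

I handed the job in at about 24.5 s of the 72 s allowed: the last pictures show the sleeve pointer at seven dots and each spoon lying flat in its own tray, and the arm never worked near the mills or the oil bottle; no verdict was returned.

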